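# Make up the ferrule kit and the butt kit for two cue repairs

### The job

Make up the kits for the two cues on the bench, one piece to a compartment, each set down upright or flat as it stands now, on the compartment's floor. Ferrule job, in the tray with three compartments: the tip sizing gauge in the long compartment, the slim brass collet in the squarish one and the white ferrule in the narrow one; butt job, in the tray with two equal compartments: the wide brass collet and the maple burnishing wheel, either way round. Leave the white joint collar, the tip tin and the tip shaper standing where they are among the stock.

Things in the scene. Friction and masses are not known exactly. Their poses are not given: they have to be found in the camera images.
- slim_collet: Slim brass split collet, loose, standing on its flange: flange 38 mm across and 7 mm thick, above it a tube 30 mm across, 40 mm tall over all, bore 16 mm, three slits; 140 to 220 g. Grip the tube. Origin: centre of the underside; z up. 
- wide_collet: Wide brass split collet, loose, standing on its flange: flange 52 mm across and 8 mm thick, above it a tube 42 mm across, 42 mm tall over all, bore 30 mm, three slits; 190 to 310 g. Grip the tube. Origin: centre of the underside; z up. 
- ferrule: White phenolic ferrule, loose: a slender tube standing on end, 15 mm across, 34 mm tall, bore 8 mm; 11 to 18 g. Origin: centre of the underside; z up. 
- burnishing_wheel: Round maple burnishing wheel, loose, lying flat: 56 mm across, 22 mm thick, small brass bush in the middle; 36 to 59 g. Origin: centre of the underside; z up. 
- tip_gauge: Aluminium tip sizing gauge, loose, lying flat: a bar 76 mm long (its x), 26 mm wide (its y), 16 mm thick, with a row of four graded holes straight down through it; 60 to 98 g. It fits either way round. Origin: centre of the underside; z up. 
- joint_collar: White phenolic joint collar, loose: a low ring 29 mm across, 14 mm tall, bore 19 mm. It is not part of either kit and stays where it is. Origin: centre of the underside; z up. 
- tip_tin: Small round steel tin of tips, loose, 26 mm across, 16 mm tall, standing in the middle of the stock. It stays where it is. Origin: centre of the underside; z up. 
- tip_shaper: Black plastic tip shaper, loose, a small dome 26 mm across, 23 mm tall, standing in the middle of the stock. It stays where it is. Origin: centre of the underside; z up. 
- ferrule_tray: Fixed three-compartment job tray, pale wood, dark felt floor; 134 (x) by 116 (y) mm. Floor 4 mm, wall tops 11 mm above the bench; walls 6 mm. Origin: centre of the underside, z up. Inside sizes x by y, centres in its frame: long compartment (gauge) 56 by 104 at x +33, y 0; squarish (slim collet) 60 by 64 at x -31, y +20; narrow (ferrule) 60 by 34 at x -31, y -35.
- butt_tray: Two-compartment job tray of the same make, fixed to the bench: 92 mm along its x, 178 mm along its y. Floor 4 mm and wall tops 11 mm above the bench; walls 6 mm thick. Origin: centre of the underside; z up. Two equal compartments, 80 by 80 mm inside, centred at x 0, y +43 and y -43 mm in its frame.
Mind the look-alikes: they are no part of the job. Leave any blue or purple look-alike of the wide_collet alone.

How it is judged:
By the outcome, as a careful person would: the job done as asked, in the order asked, and still so for the second after the job is handed in, with the robot touching nothing.
It also fails if it takes over 115 s, if anything falls off the work surface, if the arm or the gripper's body presses on something with over 40 N, if the wrist force passes 120 N, or if a joint passes its speed limit or range.

### The arm

A 6-joint arm with a two-finger parallel gripper is mounted at the origin on the work surface. World frame = base frame: x ahead of the robot, y to its left, z up, the work surface at z = 0. Lengths are in m, angles in rad, forces in N, time in s.
With the tool pointing down it reaches from about 0.225 to 0.725 m from the base axis. Payload 3.1 kg.
Tool frame: the origin (TCP) lies on the centre line of the jaws, within the pads' length; the fingertips stand 14 mm ahead of it and the grasp point (between the pads) lies 5 mm behind it; z points along the fingers, y is the line along which they close (so a half turn about z gives the same grasp; the last joint's range is limited). The gripper opens to 85 mm and grips with 20 to 120 N. Pads are 22 mm wide; open, the fingers measure 114 mm over their backs; the gripper's body (76 mm by 85 mm) begins 54 mm behind the grasp point. The pads swing forward as they close: fully open they stand 13 mm farther back than shut.
Start: joints at [1.038, 0.048, 0.099, 1.622, 0, 1.443], TCP at [0.207, 0.483, 0.245] pointing down, gripper open.
Joint ranges: [-2.91, 2.91], [-0.99, 1.94], [-1.21, 1.42], [-2.12, 2.29], [-1.49, 1.47], [-3.14, 3.14]. Speed limits (rad/s): [2.79, 2.79, 3.14, 3.14, 3.14, 3.14].

### API

Orientations are given as a unit quaternion [x, y, z, w].
In Python, from cell import arm gives the robot as it stands.
- The arm moves only by the tool play_rows, never from a script. Its argument "rows" is a list of rows, each a list of 7 numbers: the turn, a rotation vector about the tool's x, y, z in units of 10 degrees (1.0 is 10 degrees), then the shift along the tool's x, y, z in units of 60 mm (1.0 is 60 mm), then the finger opening in mm, from 0 to 85.4. A call has 1 to 12 rows; each row is the pose to reach, as a shift and turn from the pose commanded when the call began, along the tool's axes at that moment; what a row does not reach only later rows make up. A row lasts 1/8 s, in which the tool goes at most 62.5 mm and 10.7 degrees, less where a joint would pass 70% of its speed; a pose out of reach is approached as far as the arm can. A call with a gripper value outside its range is refused whole. The fingers move at their own pace and stop on an object; "squeeze" is the grip in N (left out, the last holds). Time passes only in rows, so rows that repeat a pose let the fingers close. It gives the time, the measured TCP pose, the force, the opening and the grip force at its end, in the units of the state.
- arm.observe(): the state, without advancing time (a new reading comes with each control period).
- arm.grab_frame(name): name is "scene" or "top" or "wrist"; returns a dict with "img" (480x640x3 uint8, red, green, blue), "depth" (480x640 float32, m along the optical axis (not along the pixel's ray), 0 where there is no reading), "fx", "fy", "cx", "cy" (pixels), "rvec" (rotation vector, rad) and "tvec" (3), from world to camera coordinates, as OpenCV has them. Camera axes: x right, y down, z forward; pixel columns grow to the right and rows downward; lengths in m; the calibration is good to about 2 mm. A picture is of the moment at which its call begins.
- arm.job_done(): hands the job in; it is judged then, once.
The state is a dict: "time": time; "joint_pos": joint angles; "joint_velocities": joint speeds; "effort": joint torques, N m; "tool_pos": TCP position; "ee_rot": TCP orientation; "ft_force": force on the tool from outside, world axes, zero at the start; "ft_torque": the same for the moment, N m; "grip_width": finger opening in m; "grasp_force": force on a finger pad.
Only numpy, scipy, OpenCV 4.12 (cv2) and the standard library are available. Lean on these libraries where they do the work, as an engineer would, in place of code of your own. Each camera call takes 0.05 s, during which the arm holds its last target. There are 200 camera calls.

## Working session

There is one attempt and no reset: what is moved stays moved. The work goes in short steps, Python scripts to look and compute and a tool call to move; the robot and the scene stay as the last step left them, time stands still between calls to the robot, and variables do not carry over. Pictures are saved under pics/ and viewed, at most 14 in all, crops included, and the job is handed in when it is done.

Besides the shell and the picture viewer there is one more tool, called after ">>>" in YAML: its name, and indented under it one key for each argument. play_rows: Moves the arm, as the interface text tells. Its arguments: {"type":"object","properties":{"rows":{"type":"array"},"squeeze":{"type":"number"}},"required":["rows"]}

```bash
ls; mkdir -p pics
python3 - <<'E'
from cell import arm
import cv2,numpy as np
s=arm.observe();print(s['tool_pos'],s['ee_rot'],s['time'],s['grip_width'])
for n in ['top','scene']:
    f=arm.grab_frame(n);np.savez(f'{n}0.npz',**f);cv2.imwrite(f'pics/{n}0.png',f['img'][...,::-1])
    R=cv2.Rodrigues(np.array(f['rvec']))[0];print(n,-R.T@f['tvec'],R[2],f['fx'])
E
```

```text
pics
[0.20648566 0.48205432 0.24412729] [ 2.01035437e-01  9.79583279e-01 -1.10271416e-03 -3.69539741e-04] 0.0 0.08513760761474924
top [0.36802101 0.01913605 1.09170395] [ 0.20217273 -0.0158514  -0.97922159] 557.2097619660761
scene [0.90317449 0.59274705 0.7416169 ] [-0.33777296 -0.59416924 -0.72998106] 585.0337784555503
```

View pics/top0.png

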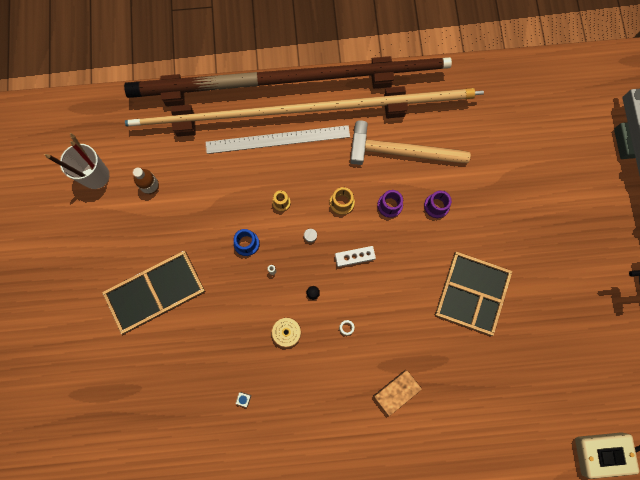

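View pics/scene0.png

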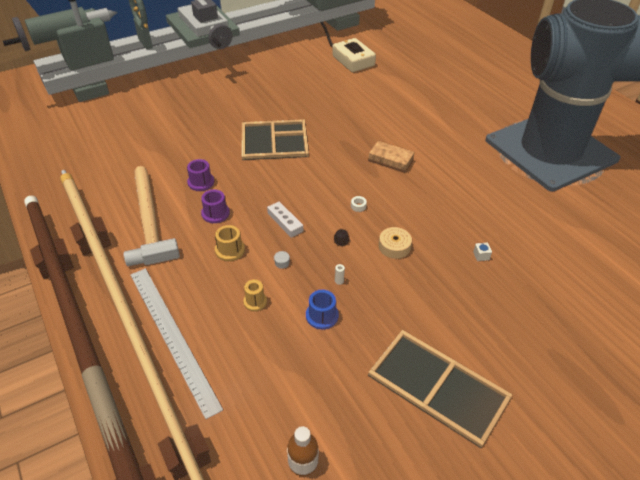

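The top view shows these pixels: slim brass collet (281,200), wide brass collet (343,200), and as look-alikes purple (391,203) and (438,204), and blue (246,242). The ferrule is at (271,269), with the white collar (347,328) and tin (310,236) as possible confusions. The gauge is at (355,257), wheel (286,332), shaper (313,292), ferrule tray (474,293) and butt tray (154,292).

```bash
cat > h.py <<'E'
import cv2,numpy as np
def cam(f): return cv2.Rodrigues(np.array(f['rvec'],float))[0],np.array(f['tvec'],float).ravel()
def cloud(f):
    R,t=cam(f);v,u=np.mgrid[:480,:640];d=f['depth']
    P=np.stack([(u-f['cx'])/f['fx']*d,(v-f['cy'])/f['fy']*d,d],-1)
    W=(P-t)@R; W[d==0]=np.nan; return W
def ray(f,u,v,z):
    R,t=cam(f);d=R.T@np.array([(u-f['cx'])/f['fx'],(v-f['cy'])/f['fy'],1]);c=-R.T@t
    return c+d*(z-c[2])/d[2]
E
python3 - <<'E'
from h import *
f=dict(np.load('top0.npz'));W=cloud(f);cv2.imwrite('pics/c0.png',cv2.resize(f['img'][170:350,230:470],(800,600),interpolation=cv2.INTER_CUBIC)[...,::-1])
a=f['img'][235:345,95:215];b=f['img'][235:345,420:540]
cv2.imwrite('pics/tr0.png',cv2.resize(np.hstack([a,b]),(800,366),interpolation=cv2.INTER_CUBIC)[...,::-1])
for name in ['top','scene']:
    f=dict(np.load(name+'0.npz'));W=cloud(f);z=np.nan_to_num(W[...,2])
    print(name,'bench z',np.nanmedian(z[(abs(W[...,0]-.4)<.15)&(abs(W[...,1])<.15)]))
    m=((z>.006)&(z<.08)&(abs(W[...,0]-.4)<.2)&(abs(W[...,1])<.4)).astype(np.uint8)
    n,l,st,c=cv2.connectedComponentsWithStats(m)
    for i in range(1,n):
        if st[i,4]<25: continue
        q=l==i;h=np.percentile(z[q],92);t=q&(z>h-.004);p=W[t]
        r=cv2.minAreaRect(p[:,:2].astype(np.float32)*1000)
        print(c[i].round(),st[i,4],'h %.4f'%h,'bbox mid',((p.max(0)+p.min(0))/2).round(4),'ext',np.ptp(p,0).round(3),'rect',np.round(r[0],1),np.round(r[1],1),round(r[2],1), 'rgb',f['img'][t].mean(0).round())
E
```

```text
top bench z 0.0006248199520450566
[355. 256.] 491 h 0.0189 bbox mid [ 0.5704 -0.0829  0.0182] ext [0.033 0.078 0.007] rect [570.3 -82.9] [26.7 76. ] 6.2 rgb [219. 214. 197.]
[246. 251.] 80 h 0.0411 bbox mid [0.5988 0.1294 0.0418] ext [0.002 0.016 0.007] rect [598.9 129.4] [ 2.2 15.7] 3.0 rgb [ 24.  54. 116.]
[475. 295.] 1319 h 0.0139 bbox mid [ 0.4782 -0.3053  0.0137] ext [0.167 0.158 0.007] rect [ 477. -306.] [116.4 135. ] 65.0 rgb [202. 153.  93.]
[154. 294.] 1052 h 0.0136 bbox mid [0.5305 0.3088 0.0132] ext [0.138 0.182 0.007] rect [537.1 317. ] [ 92.6 177.9] 23.0 rgb [200. 152.  92.]
[272. 269.] 60 h 0.0360 bbox mid [0.5573 0.0819 0.0348] ext [0.013 0.014 0.005] rect [557.2  81.9] [13.6 12.3] 82.2 rgb [197. 191. 167.]
[313. 292.] 142 h 0.0243 bbox mid [0.5055 0.0063 0.023 ] ext [0.019 0.02  0.005] rect [505.    6.5] [17.8 20.1] 13.4 rgb [24. 22. 22.]
[286. 332.] 669 h 0.0253 bbox mid [0.4341 0.0644 0.0251] ext [0.052 0.054 0.008] rect [433.9  64.3] [53.3 52.6] 86.3 rgb [216. 189. 118.]
[347. 327.] 107 h 0.0167 bbox mid [ 0.4331 -0.0524  0.0154] ext [0.027 0.027 0.005] rect [432.8
[... 922 characters left out ...]
201. 189.]
[395. 241.] 790 h 0.0238 bbox mid [0.4356 0.064  0.0235] ext [0.056 0.055 0.007] rect [436.   64.1] [54.2 54. ] 50.6 rgb [223. 183. 120.]
[341. 236.] 184 h 0.0222 bbox mid [0.5085 0.0069 0.0213] ext [0.022 0.021 0.006] rect [507.6   7.4] [18.9 20.9] 55.6 rgb [74. 56. 46.]
[483. 250.] 228 h 0.0222 bbox mid [0.319  0.1541 0.022 ] ext [0.028 0.025 0.007] rect [318.9 154. ] [23.  22.8] 71.5 rgb [170. 170. 164.]
[339. 272.] 149 h 0.0344 bbox mid [0.559  0.0826 0.0334] ext [0.013 0.015 0.006] rect [558.3  82.5] [14.5 12.8] 59.0 rgb [212. 201. 176.]
[442. 382.] 1762 h 0.0125 bbox mid [0.5306 0.3086 0.0122] ext [0.139 0.182 0.007] rect [538.2 316.6] [ 94.4 177.9] 22.8 rgb [205. 161. 109.]
```

View pics/c0.png

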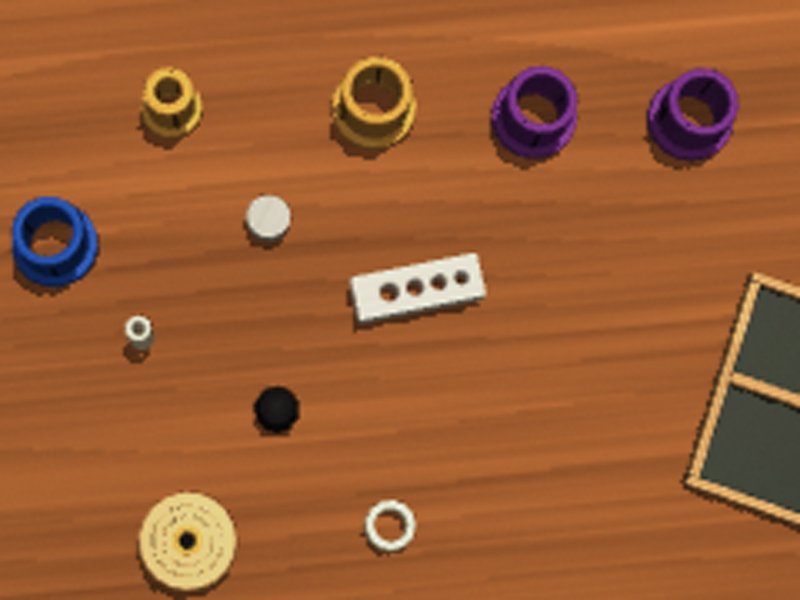

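View pics/tr0.png

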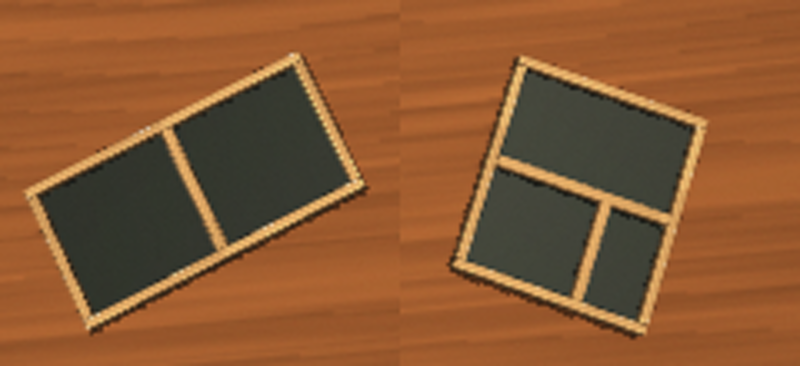

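The crop confirms the choices: brass slim collet at (168,105) in the crop, brass wide at (375,100), purple ones at (540,100) and (700,105), blue at (50,240). The slender white tube at (138,335) is the ferrule and the low ring at (390,525) is the collar. In the tray crop the long compartment is at the upper side (+x), the squarish one lower left and the narrow one lower right.

```bash
cat >> h.py <<'E'
from scipy.spatial.transform import Rotation as Ro
def plan(s,xyz,yaw):
    "row numbers to bring TCP to xyz with tool y along yaw (deg, mod 180), tool z down"
    R0=Ro.from_quat(s['ee_rot']);best=None
    for k in (yaw,yaw+180):
        a=np.radians(k);y=np.array([np.cos(a),np.sin(a),0]);z=np.array([0,0,-1.]);x=np.cross(y,z)
        r=(R0.inv()*Ro.from_matrix(np.stack([x,y,z],1))).as_rotvec(degrees=True)/10
        if best is None or np.linalg.norm(r)<np.linalg.norm(best): best=r
    return best.round(2),(R0.inv().apply(np.array(xyz)-s['tool_pos'])/.06).round(2)
def show(xyz,yaw):
    from cell import arm
    s=arm.observe();print('t',s['time'],'tcp',np.round(s['tool_pos'],4),'q6',round(s['joint_pos'][5],2),'w',s['grip_width']);print(*plan(s,xyz,yaw))
E
python3 - <<'E'
from h import *
for name in ['top','scene']:
    f=dict(np.load(name+'0.npz'));W=cloud(f);z=np.nan_to_num(W[...,2])
    for lo,hi in [(.006,.024),(.03,.055)]:
      m=((z>lo)&(z<hi if lo<.01 else z<.055)&(W[...,0]>.56)&(W[...,0]<.85)&(abs(W[...,1])<.27)).astype(np.uint8)
      if lo<.01: m=((z>lo)&(z<.12)&(W[...,0]>.56)&(W[...,0]<.85)&(abs(W[...,1])<.27)).astype(np.uint8)
      n,l,st,c=cv2.connectedComponentsWithStats(m)
      for i in range(1,n):
        if st[i,4]<25: continue
        p=W[l==i];cc,r=cv2.minEnclosingCircle(p[:,:2].astype(np.float32)*1000)
        print(name,lo,c[i].round(),st[i,4],'h %.4f'%np.percentile(p[:,2],92),'mid',((p.max(0)+p.min(0))/2).round(4),'ext',np.ptp(p,0).round(3),'circ',np.round(cc,1),round(r,1))
show([.571,-.0833,.15],6)
E
```

```text
top 0.006 [385. 146.] 1434 h 0.0279 mid [ 0.8021 -0.1826  0.019 ] ext [0.095 0.175 0.026] circ [ 790.1 -184.2] 92.2
top 0.006 [342. 200.] 428 h 0.0435 mid [ 0.6868 -0.069   0.0264] ext [0.056 0.049 0.041] circ [687.2 -72.5] 29.4
top 0.006 [281. 200.] 268 h 0.0417 mid [0.695  0.0536 0.025 ] ext [0.033 0.037 0.038] circ [695.5  53.5] 18.5
top 0.006 [391. 203.] 435 h 0.0434 mid [ 0.6675 -0.1647  0.0269] ext [0.046 0.049 0.042] circ [ 669.3 -164.6] 25.6
top 0.006 [435. 204.] 352 h 0.0432 mid [ 0.6581 -0.2514  0.0274] ext [0.048 0.037 0.043] circ [ 658.3 -255.7] 25.0
top 0.006 [246. 242.] 411 h 0.0439 mid [0.6154 0.1292 0.0266] ext [0.046 0.05  0.041] circ [616.9 128.9] 25.6
top 0.006 [310. 235.] 137 h 0.0186 mid [0.6199 0.0015 0.0152] ext [0.025 0.024 0.013] circ [620.3   1.5] 13.0
top 0.006 [356. 254.] 408 h 0.0190 mid [ 0.5735 -0.0828  0.0139] ext [0.027 0.078 0.015] circ [571.5 -82.8] 39.5
top 0.006 [187. 261.] 131 h 0.0140 mid [0.587  0.2505 0.0111] ext [0.054 0.038 0.01 ] circ [584.2 250.5] 30.0
top 0.03 [343. 197.] 229 h 0.0442 mid [ 0.6848 -0.0688  0.0385] ext [0.041 0.041 0.017] 
[... 1580 characters left out ...]
.008] circ [584.3 249.5] 30.9
scene 0.03 [199. 170.] 200 h 0.0431 mid [ 0.6609 -0.2532  0.0375] ext [0.042 0.033 0.015] circ [ 661.  -257.4] 21.7
scene 0.03 [213. 199.] 326 h 0.0429 mid [ 0.6714 -0.1646  0.0375] ext [0.042 0.042 0.015] circ [ 670.7 -165. ] 23.0
scene 0.03 [228. 235.] 356 h 0.0429 mid [ 0.6865 -0.068   0.0376] ext [0.041 0.043 0.015] circ [685.9 -68.1] 21.7
scene 0.03 [254. 288.] 261 h 0.0409 mid [0.6977 0.0534 0.0362] ext [0.03  0.03  0.012] circ [697.4  53.5] 15.9
scene 0.03 [322. 302.] 424 h 0.0431 mid [0.6192 0.1303 0.0379] ext [0.042 0.042 0.016] circ [619.  130.3] 21.6
t 0.1 tcp [0.2065 0.4821 0.2442] q6 1.44 w 0.08530785151714766
[-0.01  0.01  6.08] [-9.3  -6.27  1.58]
```

>>> play_rows:
  rows:
    - [0.5, 0, 0.5, -0.8, -0.5, 0, 36]
    - [0, 0, 1.0, -1.6, -1.1, 0.2, 36]
    - [0, 0, 2, -2.5, -1.7, 0.4, 36]
    - [0, 0, 2.7, -3.4, -2.3, 0.6, 36]
    - [0, 0, 3.4, -4.3, -2.9, 0.8, 36]
    - [0, 0, 4, -5.2, -3.5, 0.9, 36]
    - [0, 0, 4.6, -6.1, -4.1, 1.0, 36]
    - [0, 0, 5.2, -7, -4.7, 1.2, 36]
    - [0, 0, 5.6, -7.9, -5.3, 1.4, 36]
    - [0, 0, 6.08, -8.8, -5.9, 1.5, 36]
    - [0, 0, 6.08, -9.3, -6.27, 1.58, 36]
    - [0, 0, 6.08, -9.3, -6.27, 1.58, 36]

```text
time: 1.6
tool_pos: [0.5718, -0.0867, 0.1474]
ee_rot: [0.671, 0.741, -0.001, -0.001]
ft_force: [-0.6, 0.6, 0.3]
grip_width: 0.0358
grasp_force: 0.0
```

Run:
```python
from h import *
from cell import arm
f=arm.grab_frame('scene');W=cloud(f);s=arm.observe();T=s['tool_pos'];z=W[...,2]
m=(np.abs(W[...,0]-T[0])<.06)&(np.abs(W[...,1]-T[1])<.04)&(z>.07)&(z<.3)
p=W[m];print('tip z pct',np.percentile(p[:,2],[0,1,3,6]),len(p),'vs tcp',T[2])
cv2.imwrite('pics/s1.png',cv2.resize(f['img'][60:300,150:470],(800,600))[...,::-1])
print(Ro.from_quat(s['ee_rot']).as_matrix().round(3)[:,1])
show([.571,-.0833,.06],6)
```

```text
tip z pct [0.1341382  0.1407948  0.14760983 0.15704551] 3964 vs tcp 0.14834062911719417
[ 0.995  0.101 -0.004]
t 1.65 tcp [ 0.5711 -0.0847  0.1483] q6 1.21 w 0.035976872311111276
[-0.02 -0.01 -0.02] [0.02 0.01 1.47]
```

View pics/s1.png

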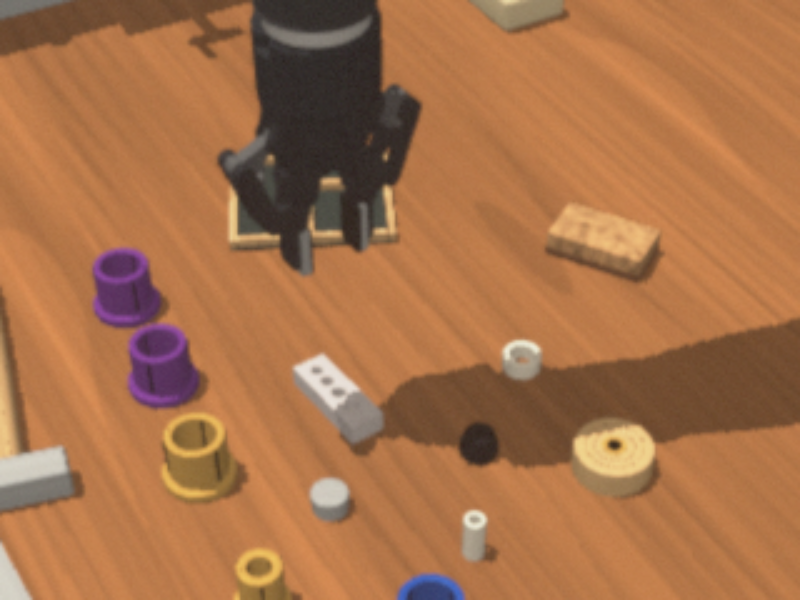

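The picture shows the gripper over the gauge (gauge at crop (338,395)), with the tips about 14 mm ahead of the TCP and clear of everything.

>>> play_rows:
  rows:
    - [0, 0, 0, 0.02, 0.01, 0.8, 40]
    - [0, 0, 0, 0.02, 0.01, 1.5, 40]
    - [0, 0, 0, 0.02, 0.01, 1.9, 40]
    - [0, 0, 0, 0.02, 0.01, 2.09, 40]
    - [0, 0, 0, 0.02, 0.01, 2.09, 40]
    - [0, 0, 0, 0.02, 0.01, 2.09, 20]
    - [0, 0, 0, 0.02, 0.01, 2.09, 20]
    - [0, 0, 0, 0.02, 0.01, 2.09, 20]
    - [0, 0, 0, 0.02, 0.01, 2.09, 20]
    - [0, 0, 0, 0.02, 0.01, 2.09, 20]
  squeeze: 40

```text
time: 2.9
tool_pos: [0.5734, -0.0819, 0.027]
ee_rot: [0.669, 0.743, 0.001, 0.001]
ft_force: [-0.4, 0.5, 5.9]
grip_width: 0.0239
grasp_force: 40.0
```

Run:
```python
from h import *
from cell import arm
a=arm.grab_frame('wrist')['img'];b=arm.grab_frame('scene')['img'][130:250,220:380]
cv2.imwrite('pics/w2.png',np.hstack([cv2.resize(a,(400,300)),cv2.resize(b,(400,300),interpolation=cv2.INTER_CUBIC)])[...,::-1])
s=arm.observe();print(s['ft_force'],s['grasp_force'],s['joint_velocities'])
show([.571,-.0833,.021],6)
```

```text
[-1.34869877  1.37578791  4.40414353] 40.04303413443267 [ 1.19368170e-03 -6.19663518e-04 -2.16217384e-04  9.34268937e-04
 -8.75060353e-04  2.24470006e-05]
t 3.0 tcp [ 0.5734 -0.0819  0.027 ] q6 1.21 w 0.024094409606089787
[0.02 0.   0.  ] [-0.02 -0.04  0.1 ]
```

View pics/w2.png

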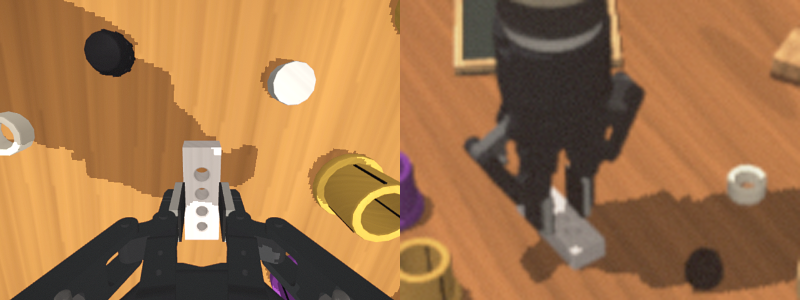

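The gauge sits squarely between the pads, with holes visible ahead of and behind them. I'll lift it and check.

>>> play_rows:
  rows:
    - [0, 0, 0, 0, 0, -0.3, 20]
    - [0, 0, 0, 0, 0, -0.9, 20]
    - [0, 0, 0, 0, 0, -1.5, 20]
    - [0, 0, 0, 0, 0, -1.5, 20]
    - [0, 0, 0, 0, 0, -1.5, 20]

```text
time: 3.62
tool_pos: [0.5717, -0.0818, 0.1148]
ee_rot: [0.669, 0.743, -0.0, -0.0]
ft_force: [-0.0, 0.2, -0.8]
grip_width: 0.0237
grasp_force: 39.4
```

Run:
```python
from h import *
from cell import arm
f=arm.grab_frame('scene');W=cloud(f);s=arm.observe();T=s['tool_pos'];z=W[...,2]
m=(np.abs(W[...,0]-T[0])<.05)&(np.abs(W[...,1]-T[1])<.05)&(z>.05)&(z<.3)
p=W[m];print('low z pct',np.percentile(p[:,2],[0,1,3,6]),T,s['ft_force'])
# gauge: bright pixels
g=m&(f['img'].min(-1)>120);q=W[g];print(len(q),q.min(0),q.max(0),((q.min(0)+q.max(0))/2))
r=cv2.minAreaRect(q[:,:2].astype(np.float32)*1000);print(r)
show([.5074,-.3199,.11],-25)
```

```text
low z pct [0.08449567 0.09123857 0.09756065 0.10292521] [ 0.57101317 -0.08159666  0.11376194] [-0.77254152  0.8386868  -1.26022518]
324 [ 0.55728867 -0.11925134  0.08822124] [ 0.61754724 -0.04278074  0.28069011] [ 0.58741795 -0.08101604  0.18445567]
((575.3828125, -79.45677185058594), (69.07412719726562, 60.20242691040039), 61.28471755981445)
t 3.675 tcp [ 0.571  -0.0816  0.1138] q6 1.21 w 0.02396265949536506
[-0.01 -0.    3.1 ] [-3.84 -1.47  0.06]
```

>>> play_rows:
  rows:
    - [0, 0, 0.5, -0.6, -0.2, 0, 20]
    - [0, 0, 1.1, -1.4, -0.5, 0, 20]
    - [0, 0, 1.8, -2.2, -0.8, 0, 20]
    - [0, 0, 2.5, -3.0, -1.1, 0, 20]
    - [0, 0, 3.1, -3.6, -1.4, 0.06, 20]
    - [0, 0, 3.1, -3.84, -1.47, 0.06, 20]
    - [0, 0, 3.1, -3.84, -1.47, 0.06, 20]
    - [0, 0, 3.1, -3.84, -1.47, 0.06, 20]
  squeeze: 45

```text
time: 4.68
tool_pos: [0.5086, -0.3186, 0.111]
ee_rot: [0.843, 0.538, 0.0, -0.001]
ft_force: [-0.2, 0.1, -1.9]
grip_width: 0.0237
grasp_force: 45.1
```

Run:
```python
from h import *
from cell import arm
f=arm.grab_frame('top');g=arm.grab_frame('scene')
cv2.imwrite('pics/p3.png',np.hstack([cv2.resize(f['img'][220:370,400:550],(400,400)),cv2.resize(g['img'][50:200,200:350],(400,400))])[...,::-1])
show([.5074,-.3199,.032],-25)
```

```text
t 4.775 tcp [ 0.5089 -0.3186  0.1114] q6 1.33 w 0.023651152884148877
[-0.   -0.    0.01] [-0.03 -0.01  1.32]
```

View pics/p3.png

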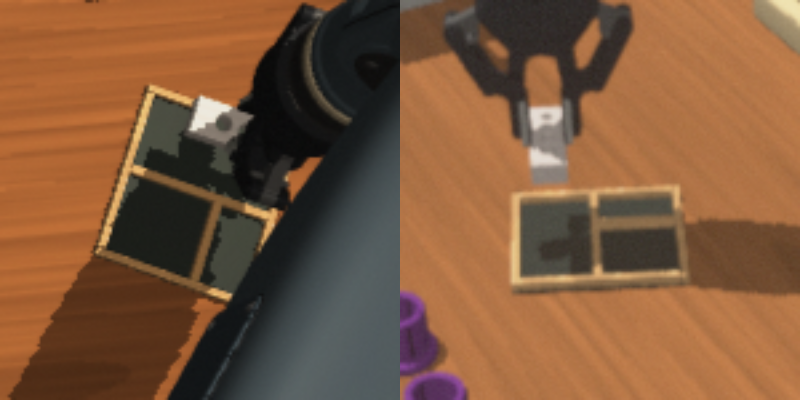

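The gauge is held level over the long compartment (scene half, gauge at (548,145)), aligned with the tray.

>>> play_rows:
  rows:
    - [0, 0, 0, -0.03, -0.01, 0.6, 20]
    - [0, 0, 0, -0.03, -0.01, 1.1, 20]
    - [0, 0, 0, -0.03, -0.01, 1.25, 20]
    - [0, 0, 0, -0.03, -0.01, 1.32, 20]
    - [0, 0, 0, -0.03, -0.01, 1.33, 20]
    - [0, 0, 0, -0.03, -0.01, 1.33, 34]
    - [0, 0, 0, -0.03, -0.01, 1.33, 36]
    - [0, 0, 0, -0.03, -0.01, 1.33, 36]
    - [0, 0, 0, -0.03, -0.01, 0.6, 36]
    - [0, 0, 0, -0.03, -0.01, -0.6, 36]
    - [0, 0, 0, -0.03, -0.01, -0.6, 36]

```text
time: 6.15
tool_pos: [0.5099, -0.3238, 0.1545]
ee_rot: [0.843, 0.537, 0.002, 0.006]
ft_force: [1.1, -0.1, -0.1]
grip_width: 0.036
grasp_force: 0.0
```

Run:
```python
from h import *
show([.697,.0535,.15],0)
show([.697,.0535,.15],90)
```

```text
t 6.15 tcp [ 0.5099 -0.3238  0.1545] q6 1.33 w 0.03599728770594297
[ 0.06  0.03 -2.5 ] [7.02 0.17 0.06]
t 6.15 tcp [ 0.5099 -0.3238  0.1545] q6 1.33 w 0.03599728770594297
[ 0.07 -0.02  6.5 ] [7.02 0.17 0.06]
```

>>> play_rows:
  rows:
    - [0, 0, -0.3, 0.8, 0, 0, 50]
    - [0, 0, -0.8, 1.7, 0, 0, 50]
    - [0, 0, -1.2, 2.6, 0.1, 0, 50]
    - [0, 0, -1.6, 3.5, 0.1, 0, 50]
    - [0, 0, -2.0, 4.4, 0.1, 0, 50]
    - [0, 0, -2.3, 5.3, 0.15, 0, 50]
    - [0.06, 0.03, -2.5, 6.2, 0.17, 0, 50]
    - [0.06, 0.03, -2.5, 6.8, 0.17, 0.06, 50]
    - [0.06, 0.03, -2.5, 7.02, 0.17, 0.06, 50]
    - [0.06, 0.03, -2.5, 7.02, 0.17, 0.06, 50]
    - [0.06, 0.03, -2.5, 7.02, 0.17, 0.06, 50]

```text
time: 7.52
tool_pos: [0.6939, 0.0544, 0.144]
ee_rot: [0.708, 0.707, -0.001, -0.006]
ft_force: [0.0, 0.1, 0.1]
grip_width: 0.0499
grasp_force: 0.0
```

Run:
```python
from h import *
from cell import arm
f=arm.grab_frame('top');g=arm.grab_frame('wrist')
cv2.imwrite('pics/p4.png',np.hstack([cv2.resize(f['img'][230:350,420:540],(400,400)),cv2.resize(g['img'],(400,400))])[...,::-1])
W=cloud(f);m=(np.hypot(W[...,0]-.508,W[...,1]+.32)<.06)&(f['img'].min(-1)>140);p=W[m]
r=cv2.minAreaRect(p[:,:2].astype(np.float32)*1000);print(r,np.percentile(p[:,2],[5,50,95]))
show([.697,.0535,.028],0)
```

```text
((509.5989990234375, -315.0975646972656), (94.01148223876953, 27.616302490234375), 65.59255981445312) [0.0173797  0.02049007 0.02371786]
t 7.625 tcp [0.694  0.0543 0.1443] q6 1.55 w 0.04994751590701473
[-0.05 -0.04 -0.01] [-0.03  0.07  1.94]
```

View pics/p4.png

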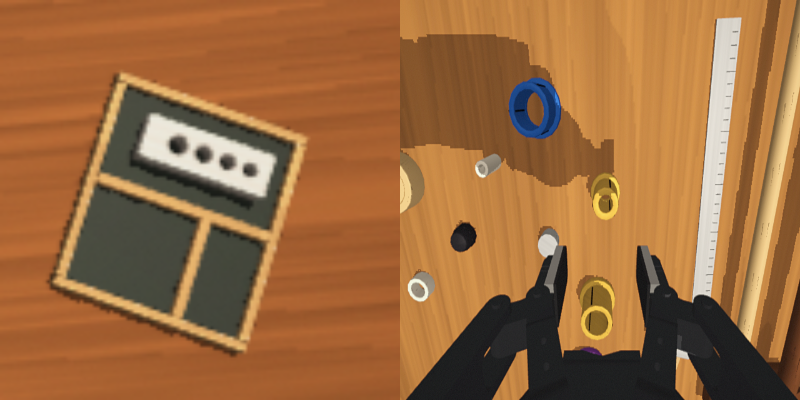

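The gauge lies flat in the long compartment. In the wrist view the slim collet at (603,195) is centred between the pads.

>>> play_rows:
  rows:
    - [-0.05, -0.04, 0, -0.03, 0.07, 0.8, 50]
    - [-0.05, -0.04, 0, -0.03, 0.07, 1.5, 50]
    - [-0.05, -0.04, 0, -0.03, 0.07, 1.8, 50]
    - [-0.05, -0.04, 0, -0.03, 0.07, 1.94, 50]
    - [-0.05, -0.04, 0, -0.03, 0.07, 1.94, 50]
    - [-0.05, -0.04, 0, -0.03, 0.07, 1.94, 24]
    - [-0.05, -0.04, 0, -0.03, 0.07, 1.94, 24]
    - [-0.05, -0.04, 0, -0.03, 0.07, 1.94, 24]
    - [-0.05, -0.04, 0, -0.03, 0.07, 1.94, 24]
    - [-0.05, -0.04, 0, -0.03, 0.07, 1.94, 24]

```text
time: 8.88
tool_pos: [0.699, 0.0549, 0.0303]
ee_rot: [0.707, 0.707, 0.001, 0.001]
ft_force: [-1.1, -0.9, 6.1]
grip_width: 0.0292
grasp_force: 44.9
```

Run:
```python
from h import *
show([.694,.053,.12],0)
```

```text
t 8.875 tcp [0.699  0.0549 0.0303] q6 1.55 w 0.029211071070274142
[ 0.02 -0.    0.  ] [-0.03 -0.08 -1.5 ]
```

>>> play_rows:
  rows:
    - [0, 0, 0, 0, 0, -0.5, 24]
    - [0, 0, 0, 0, 0, -1.2, 24]
    - [0, 0, 0.2, -0.4, -0.3, -1.5, 24]
    - [0, 0, 0.6, -1.1, -0.8, -1.5, 24]
    - [0, 0, 1, -1.8, -1.3, -1.5, 24]
    - [0, 0, 1.4, -2.6, -1.9, -1.5, 24]
    - [0, 0, 1.8, -3.3, -2.4, -1.5, 24]
    - [0, 0, 2.1, -4.0, -2.9, -1.5, 24]
    - [0, 0, 2.4, -4.7, -3.4, -1.5, 24]
    - [0, 0, 2.5, -5.2, -3.8, -1.5, 24]
    - [0, 0, 2.5, -5.5, -4.02, -1.5, 24]
    - [0, 0, 2.5, -5.5, -4.02, -1.5, 24]

```text
time: 10.38
tool_pos: [0.4553, -0.2761, 0.1171]
ee_rot: [0.844, 0.536, -0.0, -0.0]
ft_force: [-0.5, 0.1, -2.6]
grip_width: 0.0292
grasp_force: 45.0
```

Run:
```python
from h import *
from cell import arm
g=arm.grab_frame('scene');W=cloud(g);T=arm.observe()['tool_pos'];print(arm.observe()['ft_force'])
m=(abs(W[...,0]-T[0])<.04)&(abs(W[...,1]-T[1])<.04)&(W[...,2]>.05)&(W[...,2]<.13);m&=(g['img'][...,0].astype(int)-g['img'][...,2]>40);p=W[m]
print(len(p),p.min(0),p.max(0))
show([.4579,-.2748,.0355],-25)
```

```text
[ 0.84431631 -0.56886094 -2.73225623]
412 [ 0.43171705 -0.29387611  0.08547918] [ 0.4820766  -0.25737876  0.1290027 ]
t 10.425 tcp [ 0.4559 -0.2752  0.1171] q6 1.34 w 0.028760670413384457
[-0.   -0.01 -0.01] [0.02 0.03 1.36]
```

>>> play_rows:
  rows:
    - [0, 0, 0, 0.02, 0.03, 0.6, 24]
    - [0, 0, 0, 0.02, 0.03, 1.1, 24]
    - [0, 0, 0, 0.02, 0.03, 1.27, 24]
    - [0, 0, 0, 0.02, 0.03, 1.35, 24]
    - [0, 0, 0, 0.02, 0.03, 1.37, 24]
    - [0, 0, 0, 0.02, 0.03, 1.37, 24]
    - [0, 0, 0, 0.02, 0.03, 1.37, 36]
    - [0, 0, 0, 0.02, 0.03, 1.37, 42]
    - [0, 0, 0, 0.02, 0.03, 1.37, 42]
    - [0, 0, 0, 0.02, 0.03, 0.6, 42]
    - [0, 0, 0, 0.02, 0.03, -0.4, 42]
    - [0, 0, 0, 0.02, 0.03, -0.4, 42]

```text
time: 11.92
tool_pos: [0.4619, -0.2774, 0.1484]
ee_rot: [0.843, 0.537, 0.002, 0.006]
ft_force: [1.0, -0.5, 0.7]
grip_width: 0.042
grasp_force: 0.0
```

Run:
```python
from h import *
show([.558,.082,.13],-40)
```

```text
t 11.925 tcp [ 0.4619 -0.2774  0.1484] q6 1.34 w 0.041994675367945676
[0.07 0.01 1.5 ] [ 6.11 -1.08  0.28]
```

>>> play_rows:
  rows:
    - [0, 0, 0.2, 0.8, -0.1, 0, 42]
    - [0, 0, 0.4, 1.7, -0.3, 0, 42]
    - [0, 0, 0.6, 2.6, -0.5, 0, 42]
    - [0, 0, 0.9, 3.5, -0.6, 0, 42]
    - [0, 0, 1.2, 4.4, -0.8, 0, 42]
    - [0, 0, 1.4, 5.3, -0.95, 0.1, 42]
    - [0.07, 0, 1.5, 5.9, -1.08, 0.28, 42]
    - [0.07, 0, 1.5, 6.11, -1.08, 0.28, 42]
    - [0.07, 0, 1.5, 6.11, -1.08, 0.28, 42]
    - [0.07, 0, 1.5, 6.11, -1.08, 0.28, 42]

```text
time: 13.18
tool_pos: [0.5546, 0.0837, 0.1249]
ee_rot: [0.907, 0.422, -0.003, -0.005]
ft_force: [0.0, 0.8, -0.6]
grip_width: 0.0425
grasp_force: 0.0
```

Run:
```python
from h import *
from cell import arm
f=arm.grab_frame('top');g=arm.grab_frame('wrist')
cv2.imwrite('pics/p5.png',np.hstack([cv2.resize(f['img'][230:350,420:540],(400,400)),cv2.resize(g['img'],(400,400))])[...,::-1])
show([.558,.0822,.026],-40)
```

```text
t 13.275 tcp [0.5547 0.0836 0.1252] q6 2.3 w 0.04224206010546529
[-0.07  0.01 -0.01] [0.02 0.08 1.65]
```

View pics/p5.png

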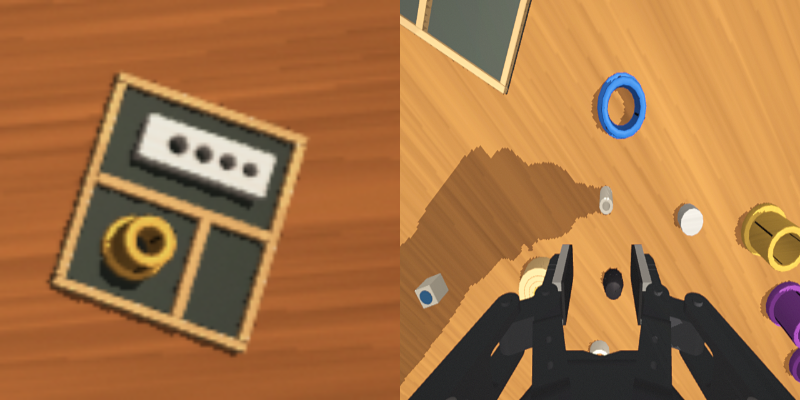

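The slim collet stands upright in the squarish compartment. The ferrule at (605,200) in the wrist view is centred between the fingers.

>>> play_rows:
  rows:
    - [-0.07, 0, 0, 0.02, 0.08, 0.7, 42]
    - [-0.07, 0, 0, 0.02, 0.08, 1.3, 42]
    - [-0.07, 0, 0, 0.02, 0.08, 1.55, 42]
    - [-0.07, 0, 0, 0.02, 0.08, 1.65, 42]
    - [-0.07, 0, 0, 0.02, 0.08, 1.65, 42]
    - [-0.07, 0, 0, 0.02, 0.08, 1.65, 24]
    - [-0.07, 0, 0, 0.02, 0.08, 1.65, 16]
    - [-0.07, 0, 0, 0.02, 0.08, 1.65, 12]
    - [-0.07, 0, 0, 0.02, 0.08, 1.65, 10]
    - [-0.07, 0, 0, 0.02, 0.08, 1.65, 10]
    - [-0.07, 0, 0, 0.02, 0.08, 1.65, 10]
  squeeze: 25

```text
time: 14.65
tool_pos: [0.559, 0.0835, 0.027]
ee_rot: [0.906, 0.423, 0.0, 0.001]
ft_force: [-0.4, -0.3, 5.1]
grip_width: 0.0142
grasp_force: 24.6
```

Run:
```python
from h import *
show([.4346,-.3246,.126],65)
show([.4346,-.3246,.126],-25)
```

```text
t 14.65 tcp [0.559  0.0835 0.027 ] q6 2.3 w 0.01422780352802216
[ 0.01 -0.01  7.5 ] [-6.54  2.78 -1.65]
t 14.65 tcp [0.559  0.0835 0.027 ] q6 2.3 w 0.01422780352802216
[ 0.01  0.   -1.5 ] [-6.54  2.78 -1.65]
```

>>> play_rows:
  rows:
    - [0, 0, 0, 0, 0, -0.5, 10]
    - [0, 0, 0, 0, 0, -1.2, 10]
    - [0, 0, -0.1, -0.5, 0.2, -1.65, 10]
    - [0, 0, -0.3, -1.3, 0.5, -1.65, 10]
    - [0, 0, -0.5, -2.1, 0.9, -1.65, 10]
    - [0, 0, -0.7, -2.9, 1.2, -1.65, 10]
    - [0, 0, -0.9, -3.7, 1.6, -1.65, 10]
    - [0, 0, -1.1, -4.5, 1.9, -1.65, 10]
    - [0, 0, -1.3, -5.3, 2.2, -1.65, 10]
    - [0, 0, -1.5, -6.1, 2.6, -1.65, 10]
    - [0, 0, -1.5, -6.54, 2.78, -1.65, 10]
    - [0, 0, -1.5, -6.54, 2.78, -1.65, 10]

```text
time: 16.15
tool_pos: [0.4326, -0.3258, 0.1244]
ee_rot: [0.844, 0.536, -0.001, -0.001]
ft_force: [-0.7, 0.4, -0.4]
grip_width: 0.0138
grasp_force: 24.5
```

Run:
```python
from h import *
from cell import arm
g=arm.grab_frame('scene');W=cloud(g);T=arm.observe()['tool_pos'];print(arm.observe()['ft_force'])
m=(abs(W[...,0]-T[0])<.03)&(abs(W[...,1]-T[1])<.03)&(W[...,2]>.05)&(W[...,2]<.14)&(g['img'].min(-1)>110);p=W[m]
print(len(p),p.min(0),p.max(0),T)
show([.4346,-.3246,.032],-25)
```

```text
[-0.00874176 -0.54163396  0.17812323]
92 [ 0.42717608 -0.33472488  0.09768397] [ 0.43957049 -0.3164406   0.13294163] [ 0.43303901 -0.32436836  0.1243744 ]
t 16.2 tcp [ 0.433  -0.3244  0.1244] q6 1.24 w 0.01396012266816945
[-0.01  0.   -0.01] [0.01 0.03 1.54]
```

>>> play_rows:
  rows:
    - [0, 0, 0, 0.01, 0.03, 0.6, 10]
    - [0, 0, 0, 0.01, 0.03, 1.2, 10]
    - [0, 0, 0, 0.01, 0.03, 1.42, 10]
    - [0, 0, 0, 0.01, 0.03, 1.52, 10]
    - [0, 0, 0, 0.01, 0.03, 1.55, 10]
    - [0, 0, 0, 0.01, 0.03, 1.55, 10]
    - [0, 0, 0, 0.01, 0.03, 1.55, 20]
    - [0, 0, 0, 0.01, 0.03, 1.55, 28]
    - [0, 0, 0, 0.01, 0.03, 1.55, 28]
    - [0, 0, 0, 0.01, 0.03, 1.0, 28]
    - [0, 0, 0, 0.01, 0.03, 0.2, 28]
    - [0, 0, 0, 0.01, 0.03, -0.4, 28]

```text
time: 17.7
tool_pos: [0.4359, -0.3248, 0.1513]
ee_rot: [0.843, 0.537, -0.001, 0.001]
ft_force: [0.2, -0.6, 0.4]
grip_width: 0.0277
grasp_force: 0.0
```

Run:
```python
from h import *
show([.686,-.0685,.14],0)
```

```text
t 17.7 tcp [ 0.4359 -0.3248  0.1513] q6 1.24 w 0.027692144089024005
[ 0.    0.01 -2.5 ] [5.63 1.97 0.18]
```

>>> play_rows:
  rows:
    - [0, 0, -0.3, 0.8, 0.3, 0, 64]
    - [0, 0, -0.7, 1.6, 0.6, 0, 64]
    - [0, 0, -1.1, 2.4, 0.9, 0, 64]
    - [0, 0, -1.5, 3.3, 1.2, 0, 64]
    - [0, 0, -1.9, 4.1, 1.5, 0, 64]
    - [0, 0, -2.3, 5.0, 1.8, 0.1, 64]
    - [0, 0, -2.5, 5.6, 1.97, 0.18, 64]
    - [0, 0, -2.5, 5.63, 1.97, 0.18, 64]
    - [0, 0, -2.5, 5.63, 1.97, 0.18, 64]
    - [0, 0, -2.5, 5.63, 1.97, 0.18, 64]

```text
time: 18.95
tool_pos: [0.685, -0.0696, 0.1384]
ee_rot: [0.708, 0.707, -0.001, 0.0]
ft_force: [-0.5, -0.0, -0.5]
grip_width: 0.0641
grasp_force: 0.0
```

Run:
```python
from h import *
from cell import arm
f=arm.grab_frame('top');g=arm.grab_frame('wrist')
cv2.imwrite('pics/p6.png',np.hstack([cv2.resize(f['img'][230:350,420:540],(400,400)),cv2.resize(g['img'],(400,400))])[...,::-1])
show([.686,-.0685,.028],0)
```

```text
t 19.05 tcp [ 0.6851 -0.0696  0.1385] q6 1.37 w 0.06402921838821496
[-0.    0.01 -0.01] [0.02 0.02 1.84]
```

View pics/p6.png

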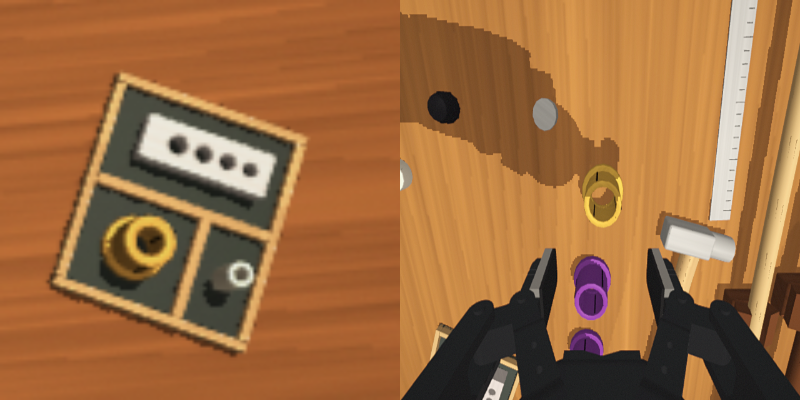

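The ferrule stands upright in the narrow compartment. The wide brass collet at (603,195) is centred between the pads, and the hammer head at (695,240) is clear.

>>> play_rows:
  rows:
    - [0, 0, 0, 0.02, 0.02, 0.8, 64]
    - [0, 0, 0, 0.02, 0.02, 1.4, 64]
    - [0, 0, 0, 0.02, 0.02, 1.7, 64]
    - [0, 0, 0, 0.02, 0.02, 1.85, 64]
    - [0, 0, 0, 0.02, 0.02, 1.85, 64]
    - [0, 0, 0, 0.02, 0.02, 1.85, 50]
    - [0, 0, 0, 0.02, 0.02, 1.85, 36]
    - [0, 0, 0, 0.02, 0.02, 1.85, 36]
    - [0, 0, 0, 0.02, 0.02, 1.85, 36]
    - [0, 0, 0, 0.02, 0.02, 1.85, 36]
  squeeze: 45

```text
time: 20.3
tool_pos: [0.6878, -0.0675, 0.0294]
ee_rot: [0.707, 0.707, 0.0, 0.001]
ft_force: [-1.1, -0.3, 5.2]
grip_width: 0.0414
grasp_force: 46.3
```

Run:
```python
from h import *
show([.5544,.2772,.13],23)
show([.5208,.3564,.13],23)
```

```text
t 20.3 tcp [ 0.6878 -0.0675  0.0294] q6 1.38 w 0.041430328177878936
[ 0.01  0.01 -2.3 ] [ 5.74 -2.22 -1.69]
t 20.3 tcp [ 0.6878 -0.0675  0.0294] q6 1.38 w 0.041430328177878936
[ 0.01  0.01 -2.3 ] [ 7.06 -2.78 -1.7 ]
```

>>> play_rows:
  rows:
    - [0, 0, 0, 0, 0, -0.5, 36]
    - [0, 0, 0, 0, 0, -1.2, 36]
    - [0, 0, -0.2, 0.5, -0.2, -1.7, 36]
    - [0, 0, -0.5, 1.4, -0.6, -1.7, 36]
    - [0, 0, -0.8, 2.3, -0.9, -1.7, 36]
    - [0, 0, -1.1, 3.2, -1.3, -1.7, 36]
    - [0, 0, -1.4, 4.1, -1.6, -1.7, 36]
    - [0, 0, -1.7, 5.0, -2.0, -1.7, 36]
    - [0, 0, -2.0, 5.9, -2.3, -1.7, 36]
    - [0, 0, -2.3, 6.6, -2.6, -1.7, 36]
    - [0, 0, -2.3, 7.06, -2.78, -1.7, 36]
    - [0, 0, -2.3, 7.06, -2.78, -1.7, 36]

```text
time: 21.8
tool_pos: [0.5181, 0.3587, 0.1277]
ee_rot: [0.55, 0.835, -0.001, -0.001]
ft_force: [0.8, -0.6, -2.6]
grip_width: 0.0407
grasp_force: 46.4
```

Run:
```python
from h import *
from cell import arm
g=arm.grab_frame('scene');W=cloud(g);T=arm.observe()['tool_pos'];print(arm.observe()['ft_force'])
i=g['img'].astype(int)
m=(abs(W[...,0]-T[0])<.04)&(abs(W[...,1]-T[1])<.04)&(W[...,2]>.05)&(W[...,2]<.15)&(i[...,0]-i[...,2]>40);p=W[m]
print(len(p),p.min(0),p.max(0),T)
show([.5208,.3564,.034],23)
```

```text
[-1.01111648 -0.71382016 -2.68490308]
588 [0.49778042 0.33264135 0.09718101] [0.55016061 0.38225883 0.14237899] [0.51893771 0.35721443 0.12776087]
t 21.85 tcp [0.5189 0.3572 0.1278] q6 1.66 w 0.04082997318814354
[-0.02  0.01  0.01] [-0.02  0.03  1.56]
```

>>> play_rows:
  rows:
    - [0, 0, 0, -0.02, 0.03, 0.7, 36]
    - [0, 0, 0, -0.02, 0.03, 1.25, 36]
    - [0, 0, 0, -0.02, 0.03, 1.47, 36]
    - [0, 0, 0, -0.02, 0.03, 1.55, 36]
    - [0, 0, 0, -0.02, 0.03, 1.57, 36]
    - [0, 0, 0, -0.02, 0.03, 1.57, 36]
    - [0, 0, 0, -0.02, 0.03, 1.57, 48]
    - [0, 0, 0, -0.02, 0.03, 1.57, 58]
    - [0, 0, 0, -0.02, 0.03, 1.57, 58]
    - [0, 0, 0, -0.02, 0.03, 0.8, 58]
    - [0, 0, 0, -0.02, 0.03, -0.2, 58]
    - [0, 0, 0, -0.02, 0.03, -0.2, 58]

```text
time: 23.35
tool_pos: [0.5258, 0.3583, 0.1487]
ee_rot: [0.552, 0.834, 0.005, 0.003]
ft_force: [-0.2, 0.5, -0.3]
grip_width: 0.0579
grasp_force: 0.0
```

Run:
```python
from h import *
show([.435,.0642,.12],51)
show([.435,.0642,.12],23)
```

```text
t 23.35 tcp [0.5258 0.3583 0.1487] q6 1.66 w 0.05790593972600355
[ 0.07  0.01 -2.8 ] [-3.92 -3.31  0.43]
t 23.35 tcp [0.5258 0.3583 0.1487] q6 1.66 w 0.05790593972600355
[ 0.07 -0.    0.  ] [-3.92 -3.31  0.43]
```

>>> play_rows:
  rows:
    - [0, 0, 0, -0.6, -0.5, 0, 76]
    - [0, 0, 0, -1.3, -1.1, 0, 76]
    - [0, 0, 0, -2.0, -1.7, 0, 76]
    - [0, 0, 0, -2.7, -2.3, 0.1, 76]
    - [0, 0, 0, -3.4, -2.8, 0.3, 76]
    - [0.07, 0, 0, -3.8, -3.2, 0.43, 76]
    - [0.07, 0, 0, -3.92, -3.31, 0.43, 76]
    - [0.07, 0, 0, -3.92, -3.31, 0.43, 76]
    - [0.07, 0, 0, -3.92, -3.31, 0.43, 76]

```text
time: 24.48
tool_pos: [0.4317, 0.0629, 0.1157]
ee_rot: [0.551, 0.834, -0.005, -0.003]
ft_force: [-0.3, -0.3, 0.0]
grip_width: 0.076
grasp_force: 0.0
```

Run:
```python
from h import *
from cell import arm
f=arm.grab_frame('top');g=arm.grab_frame('wrist');s=arm.grab_frame('scene')
cv2.imwrite('pics/p7.png',np.hstack([cv2.resize(f['img'][235:345,95:215],(400,400)),cv2.resize(g['img'],(400,400))])[...,::-1])
W=cloud(s);T=arm.observe()['tool_pos'];z=W[...,2]
m=(np.abs(W[...,0]-T[0])<.06)&(np.abs(W[...,1]-T[1])<.06)&(z>.05)&(z<.3)
print('tip z',np.percentile(W[m][:,2],[0,.5,1,3]),T[2])
show([.435,.0642,.022],23)
```

```text
tip z [0.10990507 0.1145133  0.1166569  0.12293083] 0.11552454776895613
t 24.625 tcp [0.4315 0.0628 0.1155] q6 1.16 w 0.07605259058724623
[-0.07  0.    0.01] [-0.    0.08  1.56]
```

View pics/p7.png

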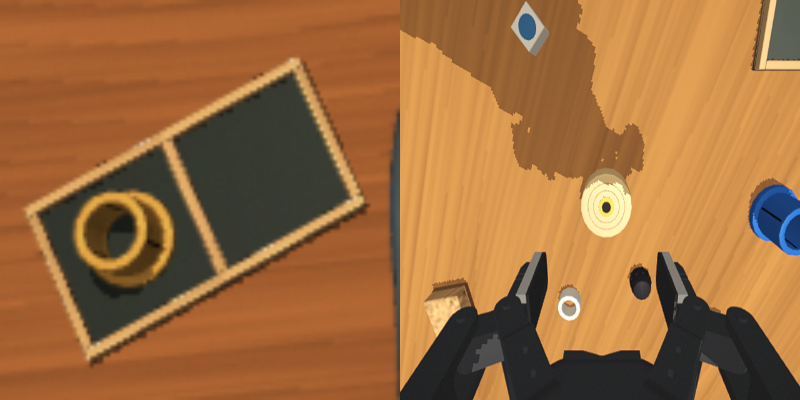

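The wide collet stands in the left compartment of the butt tray. The wheel at (606,205) in the wrist view is centred between the pads.

>>> play_rows:
  rows:
    - [-0.07, 0, 0, 0, 0.08, 0.7, 76]
    - [-0.07, 0, 0, 0, 0.08, 1.3, 76]
    - [-0.07, 0, 0, 0, 0.08, 1.5, 76]
    - [-0.07, 0, 0, 0, 0.08, 1.6, 76]
    - [-0.07, 0, 0, 0, 0.08, 1.61, 76]
    - [-0.07, 0, 0, 0, 0.08, 1.61, 64]
    - [-0.07, 0, 0, 0, 0.08, 1.61, 52]
    - [-0.07, 0, 0, 0, 0.08, 1.61, 50]
    - [-0.07, 0, 0, 0, 0.08, 1.61, 50]
    - [-0.07, 0, 0, 0, 0.08, 1.61, 50]
  squeeze: 35

```text
time: 25.88
tool_pos: [0.4357, 0.0633, 0.0204]
ee_rot: [0.552, 0.834, 0.0, 0.001]
ft_force: [-0.6, 0.1, 6.5]
grip_width: 0.0541
grasp_force: 36.9
```

Run:
```python
from h import *
show([.5544,.2772,.13],23)
```

```text
t 25.875 tcp [0.4357 0.0633 0.0204] q6 1.16 w 0.05413679725463945
[0.01 0.01 0.  ] [ 2.51  3.22 -1.83]
```

>>> play_rows:
  rows:
    - [0, 0, 0, 0, 0, -0.4, 50]
    - [0, 0, 0, 0, 0, -1.0, 50]
    - [0, 0, 0, 0.2, 0.2, -1.6, 50]
    - [0, 0, 0, 0.6, 0.8, -1.83, 50]
    - [0, 0, 0, 1.1, 1.4, -1.83, 50]
    - [0, 0, 0, 1.6, 2.0, -1.83, 50]
    - [0, 0, 0, 2.1, 2.7, -1.83, 50]
    - [0, 0, 0, 2.4, 3.1, -1.83, 50]
    - [0, 0, 0, 2.51, 3.22, -1.83, 50]
    - [0, 0, 0, 2.51, 3.22, -1.83, 50]
    - [0, 0, 0, 2.51, 3.22, -1.83, 50]

```text
time: 27.25
tool_pos: [0.5529, 0.2765, 0.1281]
ee_rot: [0.552, 0.834, -0.001, -0.0]
ft_force: [0.1, 0.4, 0.6]
grip_width: 0.0543
grasp_force: 37.3
```

Run:
```python
from h import *
from cell import arm
g=arm.grab_frame('scene');cv2.imwrite('pics/p8.png',cv2.resize(g['img'][230:460,310:540],(600,600))[...,::-1])
W=cloud(g);T=arm.observe()['tool_pos'];i=g['img'].astype(int)
m=(abs(W[...,0]-T[0])<.04)&(abs(W[...,1]-T[1])<.04)&(W[...,2]>.05)&(W[...,2]<.15)&(i[...,0]-i[...,2]>40);p=W[m]
print(len(p),p.min(0),p.max(0),T)
show([.5544,.2772,.025],23)
```

```text
719 [0.5169694  0.255447   0.10741083] [0.5924342  0.30509977 0.14969284] [0.55295202 0.27641874 0.12819466]
t 27.3 tcp [0.553  0.2764 0.1282] q6 1.53 w 0.054339764483160906
[-0.01  0.   -0.01] [0.   0.03 1.72]
```

View pics/p8.png

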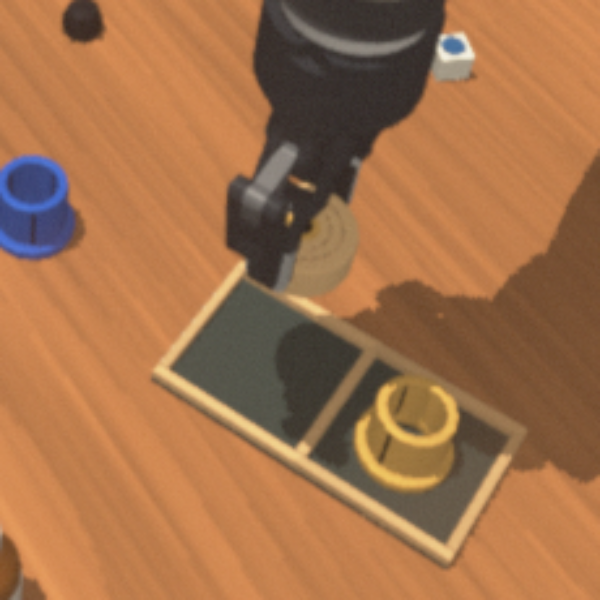

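The wheel is held level over the empty compartment (wheel at (315,240)), and the wide collet stands upright at (405,430).

>>> play_rows:
  rows:
    - [0, 0, 0, 0, 0.03, 0.7, 50]
    - [0, 0, 0, 0, 0.03, 1.3, 50]
    - [0, 0, 0, 0, 0.03, 1.58, 50]
    - [0, 0, 0, 0, 0.03, 1.69, 50]
    - [0, 0, 0, 0, 0.03, 1.72, 50]
    - [0, 0, 0, 0, 0.03, 1.72, 50]
    - [0, 0, 0, 0, 0.03, 1.72, 60]
    - [0, 0, 0, 0, 0.03, 1.72, 70]
    - [0, 0, 0, 0, 0.03, 1.72, 72]
    - [0, 0, 0, 0, 0.03, 1.1, 72]
    - [0, 0, 0, 0, 0.03, 0.2, 72]
    - [0, 0, 0, 0, 0.03, -0.4, 72]

```text
time: 28.8
tool_pos: [0.5558, 0.2786, 0.155]
ee_rot: [0.552, 0.834, 0.001, 0.001]
ft_force: [0.1, 0.1, -0.4]
grip_width: 0.0719
grasp_force: 0.0
```

Run:
```python
from h import *
show([.42,.15,.24],23)
```

```text
t 28.8 tcp [0.5558 0.2786 0.155 ] q6 1.53 w 0.07194878481073087
[0.01 0.   0.  ] [-1.09 -2.92 -1.42]
```

>>> play_rows:
  rows:
    - [0, 0, 0, 0, 0, -0.7, 72]
    - [0, 0, 0, -0.2, -0.6, -1.2, 72]
    - [0, 0, 0, -0.5, -1.3, -1.4, 72]
    - [0, 0, 0, -0.8, -2.1, -1.4, 72]
    - [0, 0, 0, -1.1, -2.9, -1.4, 72]
    - [0, 0, 0, -1.1, -2.9, -1.4, 72]
    - [0, 0, 0, -1.1, -2.9, -1.4, 72]
    - [0, 0, 0, -1.1, -2.9, -1.4, 72]

```text
time: 29.8
tool_pos: [0.4217, 0.1502, 0.2366]
ee_rot: [0.552, 0.834, -0.0, 0.0]
ft_force: [-0.2, 0.0, -0.2]
grip_width: 0.0722
grasp_force: 0.0
```

Run:
```python
from h import *
from cell import arm
f=arm.grab_frame('top');g=arm.grab_frame('scene')
cv2.imwrite('pics/p9.png',np.vstack([np.hstack([cv2.resize(f['img'][235:345,95:215],(400,300)),cv2.resize(f['img'][235:345,420:540],(400,300))]),np.hstack([cv2.resize(f['img'],(400,300)),cv2.resize(g['img'],(400,300))])])[...,::-1])
```

```text
(no output)
```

View pics/p9.png

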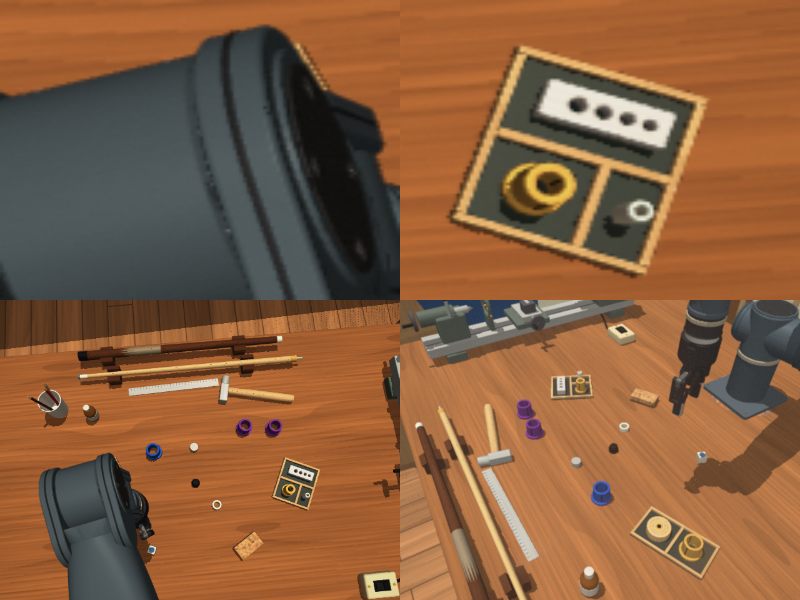

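Both kits look complete: the wheel is at (658,527) and the wide collet at (692,545) in the butt tray, and the ferrule tray is in order. The collar, tin, shaper and look-alikes are where they were. I'll check the wheel lies flat by depth, then hand in.

Run:
```python
from h import *
from cell import arm
g=arm.grab_frame('scene');W=cloud(g)
m=(np.hypot(W[...,0]-.5555,W[...,1]-.278)<.03)&(W[...,2]>.018);p=W[m]
A=np.c_[p[:,:2],np.ones(len(p))];top=p[p[:,2]>np.median(p[:,2])-.004];c=np.linalg.lstsq(np.c_[top[:,:2],np.ones(len(top))],top[:,2],rcond=None)[0]
print(len(p),top.min(0),top.max(0),'slope',c[:2],'z',np.median(top[:,2]))
ok=abs(np.median(top[:,2])-.026)<.003 and np.hypot(*c[:2])<.06
print(ok, arm.job_done() if ok else '')
```

```text
1137 [0.52801603 0.25157757 0.02199335] [0.58427432 0.30759491 0.02994011] slope [-0.00300031 -0.00531476] z 0.025982125225238597
the job is handed in; nothing more can be done
True None
```

Both kits are made up in the order asked and handed in at about 30 s of robot time; the collar, tin, shaper and look-alikes stayed where they were.

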